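# Spring open the yellow push-to-open cupboard

## Robot

A 7-joint arm with a two-finger parallel gripper is mounted at the origin on a cart in front of the work surface, level with it; the furniture and walls round the work are solid. World frame = base frame: x ahead of the robot, y to its left, z up, the work surface at z = 0. Lengths are in m, angles in rad, forces in N, time in s.
With the tool pointing down it reaches from about 0.425 to 0.925 m from the base axis. Payload 6.8 kg.
Tool frame: the origin (TCP) lies midway between the tips of the shut fingers; the grasp point (between the pads) lies 19 mm behind it; z points along the fingers, y is the line along which they close (so a half turn about z gives the same grasp; the last joint's range is limited). The gripper opens to 88 mm and grips with 3 to 60 N. Pads are 20 mm wide; open, the fingers measure 115 mm over their backs; the gripper's body (75 mm by 178 mm) begins 61 mm behind the grasp point.
Start: joints at [-1.404, 0.477, 0.022, 1.555, -0.011, 1.109, -0.083], TCP at [0.183, 0.65, 0.223] pointing down, gripper open.
Joint ranges: [-2.96, 2.96], [-0.34, 2.1], [-1.41, 1.46], [0.24, 2.44], [-1.37, 4.51], [0.17, 1.92], [-2.96, 2.96]. Speed limits (rad/s): [2.39, 2.39, 3.14, 3.14, 3.14, 3.14, 3.14].

## Interface

Orientations are given as a unit quaternion [x, y, z, w].
In Python, from station import manip, eyes gives the robot as it stands.
- The arm moves only by the tool arm_command, never from a script. Its argument "motion" is one flat list of numbers, 7 for each row, row after row: the shift along the tool's x, y, z in mm, then the turn, a rotation vector about the tool's x, y, z in rad, then the closure, from -1 (fully open) to 1 (shut), so that 0 is half open. In form: [dx, dy, dz, rx, ry, rz, gripper, dx, dy, dz, rx, ry, rz, gripper, ...]. A call has 1 to 20 rows; each row is the pose to reach, as a shift and turn from the pose commanded when the call began, along the tool's axes at that moment; what a row does not reach only later rows make up. A row lasts 1/10 s, in which the tool goes at most 50 mm and 8.59 degrees, less where a joint would pass 70% of its speed; a pose out of reach is approached as far as the arm can. A call with a gripper value outside its range is refused whole. The fingers move at their own pace and stop on an object; the grip force is fixed at half the most. Time passes only in rows, so rows that repeat a pose let the fingers close. It gives the time, the measured TCP pose, the force, the opening and the grip force at its end, in the units of the state.
- manip.read_state(): the state, without advancing time (a new reading comes with each control period).
- eyes.get_image(name): name is "scene" or "side" or "wrist"; returns the picture (480x640x3 uint8, blue, green, red); there is no depth.
- eyes.camera_info(name): a dict with "fx", "fy", "cx", "cy" (pixels), "D" ([k1, k2, p1, p2, k3] as OpenCV has them; the pictures are not rectified), "R" (3x3) and "t" (3): a world point X has camera coordinates R X + t; the wrist camera has in their place "hand_eye" (4x4, takes a point from camera to tool coordinates, whose origin is the TCP and whose axes are the flange's). Camera axes: x right, y down, z forward; pixel columns grow to the right and rows downward; lengths in m; the calibration is good to about 2 mm. A picture is of the moment at which its call begins: read the wrist's pose just before it. camera_info takes no time and is no camera call.
- manip.hand_in(): hands the job in; it is judged then, once.
The state is a dict: "time_s": time; "joint_pos": joint angles; "qd": joint speeds; "tau": joint torques, N m; "eef_pos": TCP position; "ee_rot": TCP orientation; "wrist_force": force on the tool from outside, world axes, zero at the start; "wrist_torque": the same for the moment, N m; "gripper_width": finger opening in m; "gripper_force": force on a finger pad.
Only numpy, scipy, OpenCV 4.12 (cv2) and the standard library are available. Lean on these libraries where they do the work, as an engineer would, in place of code of your own. Each camera call takes 0.05 s, during which the arm holds its last target. There are 200 camera calls.

## Task

Open the small cupboard with the yellow door so that the fittings in it can be reached: press its push-to-open door inwards at the round mark and let go so that the latch springs it ajar, then push it from behind its free edge until it stands wide open, about square to the cupboard front or beyond. Only push with the fingers, without gripping the door, and leave the grey-doored cupboard shut and the tape measure and the screw carton where they are.

Things in the scene. Friction and masses are not known exactly. Their poses are not given: they have to be found in the camera images.
- yellow_cabinet: The cupboard to open, fixed to the desk: grey steel box 100 (x) x 160 (y) x 170 mm high, yellow door over its whole front. Origin: centre of the box's underside. Own -x is the front, towards the robot; own +y its left side as the robot sees it, with the hinge. Front rim at own x = -50 mm; the shut door hangs 9 mm clear of it (inner face at x = -59, outer face at -75 mm).
- grey_cabinet: The other cupboard, the same in size, build and hinge side, but with a grey door. Fixed to the desk. To be left shut. The two cupboards may change places.
- yellow_door (a joint): Angle of the yellow door in rad: 0 shut, positive as its free edge swings out towards the robot (own -x of the cupboard), 1.75 at its stop. Pressed in past about -0.035 (4.5 mm, about 5 N at the mark; stop at -0.06, 8 mm) the latch lets go; once the finger draws back the door springs to about 0.47 and stays. From there it swings with under 1 N and stays where it is left.
- grey_door (a joint): The same angle for the grey door: 0 shut. It must not be pressed in or opened.
- yellow_mark (a point): Centre of the round aluminium press mark with black rim (22 mm) on the outer face of the yellow door, 127 mm from the hinge axis, 20 mm from the free edge, 135 mm above the desk. Moves with the door.
- yellow_edge (a point): Top of the yellow door's free edge, at its inner face, 166 mm above the desk, 147 mm from the hinge axis. Moves with the door. The door is 16 mm thick and its lower edge is 4 mm above the desk.
- yellow_hinge (a point): Hinge axis of the yellow door (upright line at the inner face of the door), at 166 mm above the desk; in the cupboard's own frame x = -59 mm, y = +71 mm.
- yellow_front: The painted outer skin of the yellow door. Origin on the hinge axis at desk height; turns with the door (shut: the door runs along its -y, the outer face looks to its -x).
- yellow_liner: The steel inner skin of the yellow door; same origin and axes as the outer skin. The latch's sprung plunger (8 mm thick, 62 mm above the desk, 84 mm from the hinge) pushes on it, and once released sticks out 51 mm from the cupboard's front rim.
- tape_measure: Loose black and orange tape measure, 62 x 83 x 38 mm, lying on the desk in front and to the right of the yellow cupboard. Origin: centre of its underside. To be left alone.
- screw_box: Loose brown screw carton, 56 x 85 x 42 mm, standing on the desk in front of the grey cupboard. Origin: centre of its underside. To be left alone.

How it is judged:
On the way, in this order (a step that is already met when the one before it is completed fails the run):
1. the yellow door is pressed inwards past its shut position (value of joint yellow_door below -0.02 rad).
2. released, the yellow door stands sprung ajar (at least 0.35 rad) with no finger on it (value of joint yellow_door between 0.35 and 0.8 rad and contact force between the fingers and yellow_front below 0.3 N and contact force between the fingers and yellow_liner below 0.3 N), for 0.2 s.
At the end, for the whole second after the job is handed in: The yellow door stands still, open at least 1.3 rad (75 degrees); the grey door is shut (within 0.05 rad); the tape measure and screw carton are within 20 mm of where they stood (value of joint yellow_door above 1.3 rad and velocity of joint yellow_door between -0.05 and 0.05 rad/s and value of joint grey_door between -0.015 and 0.05 rad and distance of each of tape_measure, screw_box from where it was at the start of the episode below 0.02 m); the robot touches nothing.
It fails at once if the grey door is pressed in or opened (value of joint grey_door below -0.025 rad or value of joint grey_door above 0.08 rad).
It fails at once if the yellow door is gripped (fingers press on its outer and inner skin at once) (contact force between the fingers and yellow_front above 2 N and contact force between the fingers and yellow_liner above 2 N).
It fails at once if the tape measure or screw carton is moved or lifted (distance of any of tape_measure, screw_box from where it was at the start of the episode above 0.025 m).
It also fails if it takes over 50 s, if anything falls off the work surface, if the arm or the gripper's body presses on something with over 40 N, if the wrist force passes 120 N, or if a joint passes its speed limit or range.

## Working session

There is one attempt and no reset: what is moved stays moved. The work goes in short steps, Python scripts to look and compute and a tool call to move; the robot and the scene stay as the last step left them, time stands still between calls to the robot, and variables do not carry over. Pictures are saved under pics/ and viewed, at most 10 in all, crops included, and the job is handed in when it is done.

Besides the shell and the picture viewer there is one more tool, called in YAML: its name, and indented under it one key for each argument. arm_command: Moves the arm, as the interface text tells. Its arguments: {"type":"object","properties":{"motion":{"type":"array"}},"required":["motion"]}

```bash
mkdir -p pics; python3 - <<'E'
from station import manip, eyes
import cv2
s=manip.read_state(); print({k:s[k] for k in("time_s","eef_pos","ee_rot","gripper_width","wrist_force")})
for n in("scene","side"):
    cv2.imwrite(f"pics/{n}0.png",eyes.get_image(n)); c=eyes.camera_info(n); print(n,c)
print(eyes.camera_info("wrist"))
E
```

```text
{'time_s': 0.0, 'eef_pos': array([0.18302184, 0.64909769, 0.22169889]), 'ee_rot': array([ 1.36964504e-01,  9.90575562e-01, -8.82296251e-04, -4.73956614e-05]), 'gripper_width': 0.08773989819647764, 'wrist_force': array([ 0.15050791, -0.21349722,  0.67573674])}
scene {'fx': 510.2431073503292, 'fy': 510.2431073503292, 'cx': 309.1776638159067, 'cy': 245.04705899109345, 'D': array([-0.12293037,  0.        ,  0.        ,  0.        ,  0.        ]), 'R': array([[-0.95406305,  0.29934493,  0.01250216],
       [ 0.2483407 ,  0.81346914, -0.52592286],
       [-0.16760246, -0.49865878, -0.85044038]]), 't': array([ 0.55601726, -0.02236572,  1.36597064])}
side {'fx': 602.7664214051591, 'fy': 602.7664214051591, 'cx': 325.4986040675491, 'cy': 239.64191386542322, 'D': array([0.01388628, 0.        , 0.        , 0.        , 0.        ]), 'R': array([[-0.99937043, -0.03400021, -0.01013601],
       [-0.0149414 ,  0.66244982, -0.74895727],
       [ 0.0321793 , -0.7483343 , -0.66254077]]), 't': array([0.5288239 , 0.13702417, 1.72416469])}
{'fx': 336.19066641187686, 'fy': 336.19066641187686, 'cx': 317.0101059069138, 'cy': 240.2431409458459, 'D': array([-0.00364838,  0.        ,  0.        ,  0.        ,  0.        ]), 'hand_eye': array([[ 4.19907991e-04, -9.53771282e-01, -3.00533135e-01,
         8.20636597e-02],
       [ 9.99999908e-01,  4.25136577e-04,  4.79976850e-05,
        -1.94387416e-05],
       [ 8.19888147e-05, -3.00533128e-01,  9.53771373e-01,
        -1.62460291e-01],
       [ 0.00000000e+00,  0.00000000e+00,  0.00000000e+00,
         1.00000000e+00]])}
```

View pics/scene0.png

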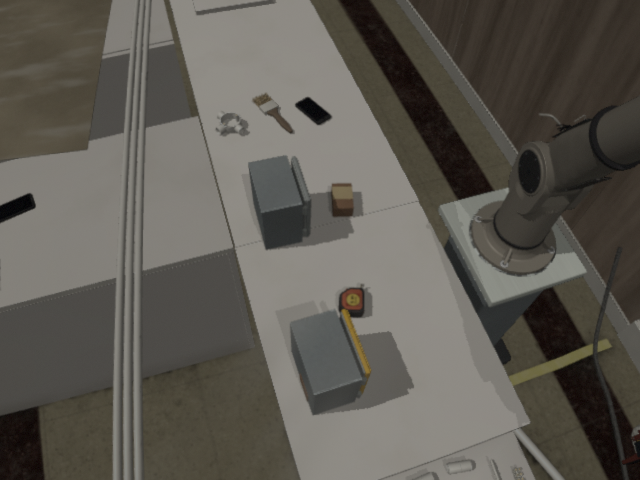

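View pics/side0.png

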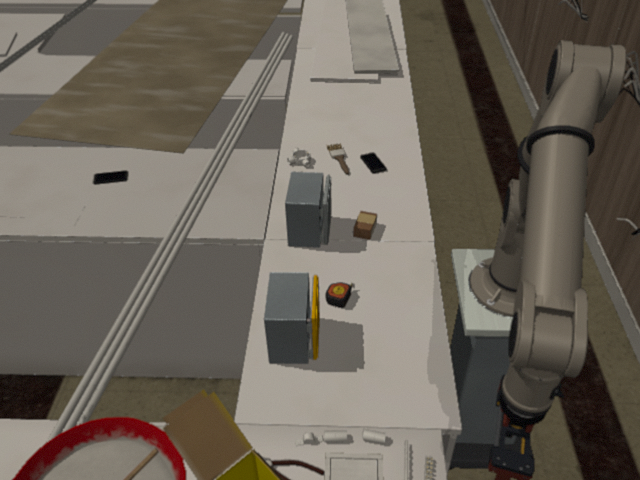

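The scene view shows the yellow cupboard's box at about (328,355), its door running from the free edge (343,312) to the hinge (368,375), and the tape measure at (352,300). In the side view the door is at (316,315) and the tape at (340,293). The grey cupboard and the carton are further right, at (290,200) and (342,198) in the scene view.

```bash
cat > h.py <<'E'
import numpy as np, cv2
from station import manip, eyes
from scipy.spatial.transform import Rotation as Ro
def ray(n,px,st=None):
    c=eyes.camera_info(n); K=np.array([[c["fx"],0,c["cx"]],[0,c["fy"],c["cy"]],[0,0,1]])
    u=cv2.undistortPoints(np.array([[px]],float),K,np.array(c["D"]))[0,0]; d=np.array([u[0],u[1],1.])
    if n=="wrist":
        T=np.eye(4); T[:3,:3]=Ro.from_quat(st["ee_rot"]).as_matrix(); T[:3,3]=st["eef_pos"]; T=T@c["hand_eye"]
        R=T[:3,:3]; o=T[:3,3]; d=R@d
    else: R=np.array(c["R"]); o=-R.T@c["t"]; d=R.T@d
    return o,d/np.linalg.norm(d)
def plane(n,px,z,st=None):
    o,d=ray(n,px,st); return o+d*(z-o[2])/d[2]
def tri(a,b):
    (o,d),(p,e)=a,b
    s=np.linalg.lstsq(np.c_[d,-e],p-o,rcond=None)[0]; A=o+s[0]*d;B=p+s[1]*e
    return (A+B)/2,np.linalg.norm(A-B)
E
python3 - <<'E'
import cv2,numpy as np
a=cv2.imread("pics/scene0.png")[275:425,270:400]; b=cv2.imread("pics/side0.png")[255:375,250:370]
a=cv2.resize(a,None,fx=3,fy=3,interpolation=cv2.INTER_CUBIC); b=cv2.resize(b,None,fx=3,fy=3,interpolation=cv2.INTER_CUBIC)
o=np.zeros((450,750,3),np.uint8); o[:450,:390]=a; o[:360,390:750]=b; cv2.imwrite("pics/crop.png",o)
E
```

```text
(no output)
```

View pics/crop.png

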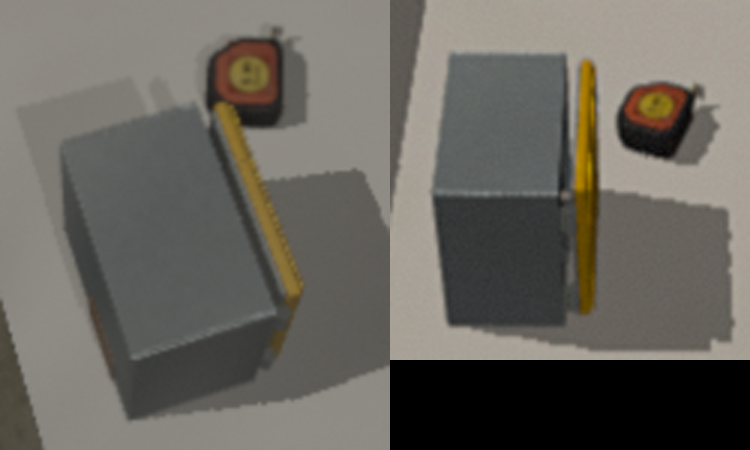

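The crop shows the four top corners of the yellow box cleanly in both views, with the door's yellow top edge in front of them. I'll triangulate the corners.

```bash
python3 - <<'E'
from h import *
np.set_printoptions(precision=4,suppress=True)
S=lambda u,v:(u/3+270-.33,v/3+275-.33); D=lambda u,v:((u-390)/3+250-.33,v/3+255-.33)
P={"br":((62,150),(450,54)),"fr":((193,104),(566,54)),"fl":((275,315),(567,195)),"bl":((132,359),(433,193)),
"edge_top_outer":((232,103),(590,61)),"hinge_top_outer":((298,290),(592,192)),"tape_label":((249,74),(655,104))}
Q={}
for k,(a,b) in P.items():
    p,e=tri(ray("scene",S(*a)),ray("side",D(*b))); Q[k]=p; print(k,p,round(e,4), plane("scene",S(*a),.17),plane("side",D(*b),.17))
c=sum(Q[k] for k in("br","fr","fl","bl"))/4
# axes on z=.17 planes mean
m={k:(plane("scene",S(*P[k][0]),.17)+plane("side",D(*P[k][1]),.17))/2 for k in("br","fr","fl","bl")}
for k in m: print(k,m[k])
c=sum(m.values())/4; y=(m["fl"]-m["fr"]+m["bl"]-m["br"])/2; x=(m["bl"]-m["fl"]+m["br"]-m["fr"])/2
print("centre",c,"sizes",np.linalg.norm(x),np.linalg.norm(y),"yaw",np.arctan2(y[1],y[0])-np.pi/2,np.arctan2(x[1],x[0]))
# tape at label z=.038 ; extents of dark/orange
print("tape",plane("scene",S(249,74),.038),plane("side",D(655,104),.038))
for q in((215,100),(245,125),(280,125),(283,40),(225,40)): print(plane("scene",S(*q),.03))
E
```

```text
br [0.6663 0.1359 0.1768] 0.0045 [0.6676 0.1342 0.17  ] [0.6656 0.1275 0.17  ]
fr [0.5688 0.1266 0.1698] 0.0045 [0.5709 0.128  0.17  ] [0.5669 0.1252 0.17  ]
fl [0.5625 0.2826 0.1665] 0.0111 [0.5683 0.2861 0.17  ] [0.5574 0.2821 0.17  ]
bl [0.6641 0.2855 0.172 ] 0.0038 [0.6657 0.2859 0.17  ] [0.6629 0.2827 0.17  ]
edge_top_outer [0.5458 0.137  0.174 ] 0.0004 [0.5447 0.1353 0.17  ] [0.5462 0.1331 0.17  ]
hinge_top_outer [0.5418 0.2697 0.157 ] 0.0073 [0.5481 0.2749 0.17  ] [0.538  0.2785 0.17  ]
tape_label [0.4935 0.0635 0.045 ] 0.0034 [0.5257 0.1178 0.17  ] [0.4903 0.182  0.17  ]
br [0.6666 0.1309 0.17  ]
fr [0.5689 0.1266 0.17  ]
fl [0.5629 0.2841 0.17  ]
bl [0.6643 0.2843 0.17  ]
centre [0.6157 0.2065 0.17  ] sizes 0.09955137719109049 0.15552514993829752 yaw 0.026798682706154597 0.022379763318392268
tape [0.4933 0.0615 0.038 ] [0.4922 0.0554 0.038 ]
[0.5251 0.0716 0.03  ]
[0.5095 0.0991 0.03  ]
[0.483  0.1074 0.03  ]
[0.4543 0.0374 0.03  ]
[0.4996 0.0234 0.03  ]
```

arm_command:
  motion: [-431, -398, 0, 0, 0, -0.3, 1, -431, -398, 0, 0, 0, -0.3, 1, -431, -398, 0, 0, 0, -0.3, 1, -431, -398, 0, 0, 0, -0.3, 1, -431, -398, 0, 0, 0, -0.3, 1, -431, -398, 0, 0, 0, -0.3, 1, -431, -398, 0, 0, 0, -0.3, 1, -431, -398, 0, 0, 0, -0.3, 1, -431, -398, 0, 0, 0, -0.3, 1, -431, -398, 0, 0, 0, -0.3, 1, -431, -398, 0, 0, 0, -0.3, 1, -431, -398, 0, 0, 0, -0.3, 1, -431, -398, 0, 0, 0, -0.3, 1, -431, -398, 0, 0, 0, -0.3, 1, -431, -398, 0, 0, 0, -0.3, 1, -431, -398, 0, 0, 0, -0.3, 1, -431, -398, 0, 0, 0, -0.3, 1, -431, -398, 0, 0, 0, -0.3, 1]

```text
time_s: 1.9
eef_pos: [0.4896, 0.1505, 0.2226]
ee_rot: [-0.013, 1.0, 0.0, -0.0]
wrist_force: [0.2, 0.2, -0.0]
gripper_width: 0.0005
gripper_force: 0.0
```

```bash
python3 - <<'E'
from h import *
s=manip.read_state(); im=eyes.get_image("wrist"); cv2.imwrite("pics/w1.png",im)
print(s["time_s"],s["eef_pos"],s["gripper_width"],s["wrist_force"]); print(Ro.from_quat(s["ee_rot"]).as_matrix().round(3)); np.save("s1.npy",np.r_[s["eef_pos"],s["ee_rot"]])
E
```

```text
1.9 [0.48964633 0.15045476 0.22264601] 0.0004786509059258932 [ 0.18404697  0.21060229 -0.02125213]
[[-1.    -0.027 -0.   ]
 [-0.027  1.     0.   ]
 [ 0.     0.    -1.   ]]
```

View pics/w1.png

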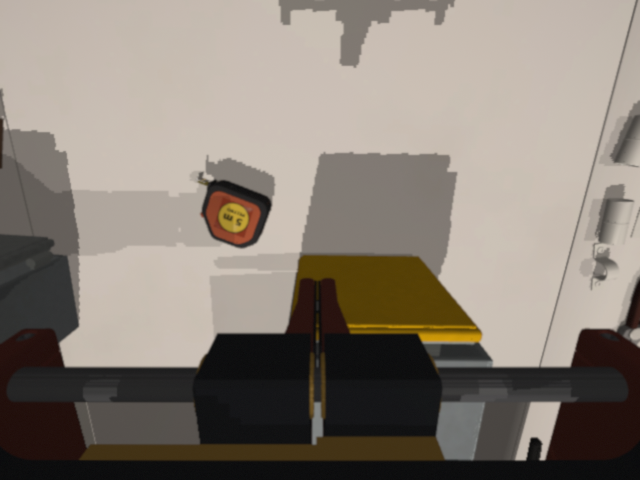

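The wrist view shows the door facing the shut fingers, with its top outer edge at row ~325-333, the hinge-side corner at (475,333), and the tape clear to the left at (237,213). The fingers at (318,300) hide the mark, so they are lined up with it.

```bash
python3 - <<'E'
from h import *
v=np.load("s1.npy"); s={"eef_pos":v[:3],"ee_rot":v[3:]}
im=cv2.imread("pics/w1.png"); h=cv2.cvtColor(im,cv2.COLOR_BGR2HSV)
m=cv2.inRange(h,(18,150,60),(32,255,255))
for u in(360,400,440,460):
    r=np.where(m[:345,u])[0]; print(u,r.min(),r.max(),h[r.max()-12:r.max()+1,u,2], "bottom",plane("wrist",(u,r.min()),.004,s),"topinner",plane("wrist",(u,r.max()+.5),.166,s))
for r in(258,265,275,290,305,320): c=np.where(m[r])[0]; print(r,c.min(),c.max(),plane("wrist",(c.min(),r),.166,s))
E
```

```text
360 256 333 [ 85  87  97 126 162 172 137  97  96 114 128 124  87] bottom [0.54609536 0.20361139 0.004     ] topinner [0.54890882 0.18402116 0.166     ]
400 257 333 [ 86  86  90 110 146 178 174 118  94 108 121 117  83] bottom [0.54606942 0.25199644 0.004     ] topinner [0.54810747 0.21398159 0.166     ]
440 284 340 [136 102 105 122 141 162 180 194 199 201 203 204 200] bottom [0.58030498 0.30522494 0.004     ] topinner [0.55336727 0.24480002 0.166     ]
460 308 340 [119  91  96 114 135 155 174 189 196 199 201 203 200] bottom [0.61284448 0.33522939 0.004     ] topinner [0.55297158 0.25991159 0.166     ]
258 301 418 [0.48981206 0.13907471 0.166     ]
265 299 424 [0.49507127 0.13774309 0.166     ]
275 297 433 [0.50269202 0.13641455 0.166     ]
290 295 445 [0.5143856  0.13508903 0.166     ]
305 293 457 [0.52643099 0.13372346 0.166     ]
320 345 470 [0.53776122 0.17218987 0.166     ]
```

arm_command:
  motion: [0, 0, 50, 0, 0, 0, 1, 0, 0, 100, 0, 0, 0, 1, 0, 0, 105, 0, 0, 0, 1, -20, 0, 105, 0, 0, 0, 1, -34, 0, 105, 0, 0, 0, 1, -38, 0, 105, 0, 0, 0, 1, -38, 0, 105, 0, 0, 0, 1]

```text
time_s: 2.65
eef_pos: [0.5288, 0.1509, 0.1189]
ee_rot: [-0.012, 1.0, 0.0, 0.001]
wrist_force: [0.4, 0.0, -0.6]
gripper_width: 0.0006
gripper_force: 0.0
```

arm_command:
  motion: [-2, 0, 0, 0, 0, 0, 1, -4, 0, 0, 0, 0, 0, 1, -6, 0, 0, 0, 0, 0, 1, -6, 0, 0, 0, 0, 0, 1]

```text
time_s: 3.05
eef_pos: [0.5334, 0.1507, 0.1177]
ee_rot: [-0.013, 1.0, -0.0, -0.001]
wrist_force: [-1.9, -0.2, 1.2]
gripper_width: 0.0005
gripper_force: 1.1
```

arm_command:
  motion: [-2, 0, 0, 0, 0, 0, 1, -4, 0, 0, 0, 0, 0, 1, -5, 0, 0, 0, 0, 0, 1, -5, 0, 0, 0, 0, 0, 1]

```text
time_s: 3.45
eef_pos: [0.5385, 0.1504, 0.1174]
ee_rot: [-0.012, 1.0, -0.0, -0.001]
wrist_force: [-5.1, -2.7, 2.4]
gripper_width: 0.0005
gripper_force: 2.5
```

arm_command:
  motion: [-1, 0, 0, 0, 0, 0, 1, -2, 0, 0, 0, 0, 0, 1, -3, 0, 0, 0, 0, 0, 1, -3, 0, 0, 0, 0, 0, 1]

```text
time_s: 3.85
eef_pos: [0.5386, 0.1504, 0.1172]
ee_rot: [-0.013, 1.0, -0.001, -0.004]
wrist_force: [-14.2, -2.3, 10.8]
gripper_width: 0.0002
gripper_force: 7.0
```

arm_command:
  motion: [20, 0, 0, 0, 0, 0, 1, 60, 0, 0, 0, 0, 0, 1, 95, 0, 0, 0, 0, 0, 1, 108, 0, 0, 0, 0, 0, 1, 108, 0, 0, 0, 0, 0, 1, 108, 0, 0, 0, 0, 0, 1, 108, 0, 0, 0, 0, 0, 1, 108, 0, 0, 0, 0, 0, 1]

```text
time_s: 4.65
eef_pos: [0.4354, 0.1484, 0.1177]
ee_rot: [-0.012, 1.0, 0.0, 0.001]
wrist_force: [0.9, -0.2, 0.2]
gripper_width: 0.0003
gripper_force: 0.0
```

```bash
python3 - <<'E'
from h import *
a=eyes.get_image("scene")[270:430,250:420]; b=eyes.get_image("side")[235:375,230:380]
o=np.zeros((480,800,3),np.uint8)
a=cv2.resize(a,None,fx=2.4,fy=2.4); b=cv2.resize(b,None,fx=2.6,fy=2.6)
o[:a.shape[0],:a.shape[1]]=a; o[:b.shape[0],408:408+b.shape[1]]=b; cv2.imwrite("pics/ajar.png",o)
E
```

```text
(no output)
```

View pics/ajar.png

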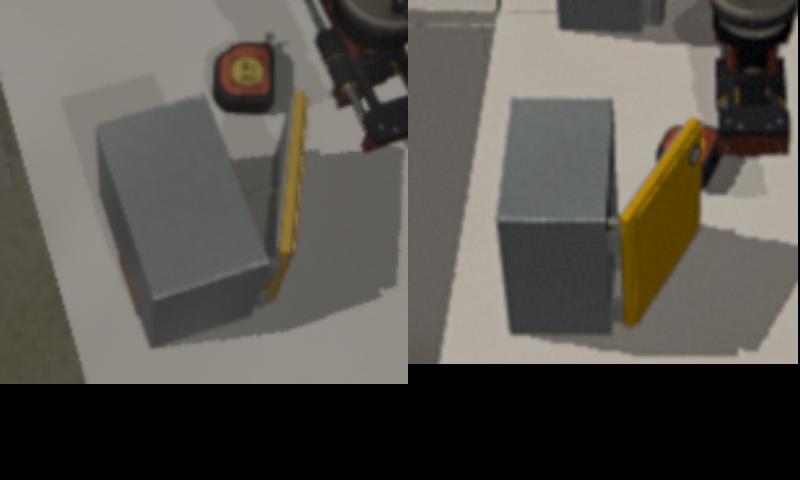

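The door now stands ajar at roughly 0.5 rad. Its free edge is at (300,95) in the left crop, the finger is clear of it, and the tape hasn't moved. Next I'll go over the door and lower the finger into the gap behind its free edge.

arm_command:
  motion: [0, 0, -50, 0, 0, 0, 1, 0, 0, -100, 0, 0, 0, 1, 0, 0, -105, 0, 0, 0, 1, 0, 0, -105, 0, 0, 0, 1, -45, 1, -105, 0, 0, 0, 1, -90, 2, -105, 0, 0, 0, 1, -95, 2, -105, 0, 0, 0, 1, -95, 2, -105, 0, 0, 0, 1, -95, 2, -105, 0, 0, 0, 1]

```text
time_s: 5.65
eef_pos: [0.5272, 0.1523, 0.2212]
ee_rot: [-0.013, 1.0, -0.001, -0.002]
wrist_force: [-0.4, 0.4, 0.5]
gripper_width: 0.0008
gripper_force: 0.0
```

```bash
python3 - <<'E'
from h import *
s=manip.read_state(); print(s["eef_pos"],s["wrist_force"]); cv2.imwrite("pics/w2.png",eyes.get_image("wrist"))
E
```

```text
[0.52718812 0.15227758 0.22115499] [-0.38160441  0.35002264  0.49138175]
```

View pics/w2.png

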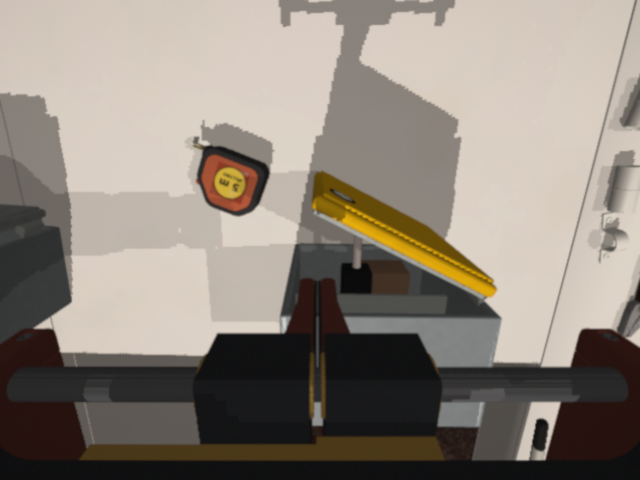

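The wrist view shows the door's free edge top at (316,212), the cupboard's front rim at row ~316 and the plunger at (357,250). I'll check the gap before lowering.

```bash
python3 - <<'E'
from h import *
s=manip.read_state()
for n,p in(("rimR",(286,316)),("rimL",(497,319)),("edge_in",(316,211)),("edge_out",(316,195)),("hinge_in",(484,299))): print(n,plane("wrist",p,.17 if "rim" in n else .166,s))
E
```

```text
rimR [0.57003264 0.13097139 0.17      ]
rimL [0.56850822 0.28307203 0.17      ]
edge_in [0.49341522 0.15059716 0.166     ]
edge_out [0.4827634  0.15032951 0.166     ]
hinge_in [0.55483226 0.27314294 0.166     ]
```

arm_command:
  motion: [0, 0, 40, 0, 0, 0, 1, 0, 0, 80, 0, 0, 0, 1, 0, 0, 105, 0, 0, 0, 1, 0, 0, 105, 0, 0, 0, 1, 0, 0, 105, 0, 0, 0, 1]

```text
time_s: 6.2
eef_pos: [0.5284, 0.1527, 0.1182]
ee_rot: [-0.013, 1.0, 0.0, -0.0]
wrist_force: [0.4, 0.4, 0.1]
gripper_width: 0.0006
gripper_force: 0.0
```

arm_command:
  motion: [7, 5, 0, 0, 0, 0, 1, 13, 10, 0, 0, 0, 0, 1, 21, 14, 0, 0, 0, 0, 1, 29, 18, 0, 0, 0, 0, 1, 37, 23, 0, 0, 0, 0, 1, 44, 28, 0, 0, 0, 0, 1, 50, 33, 0, 0, 0, 0, 1, 56, 38, 0, 0, 0, 0, 1, 61, 44, 0, 0, 0, 0, 1, 66, 50, 0, 0, 0, 0, 1, 71, 57, 0, 0, 0, 0, 1, 71, 57, 0, 0, 0, 0, 1]

```text
time_s: 7.4
eef_pos: [0.4556, 0.2092, 0.1176]
ee_rot: [-0.014, 1.0, 0.0, -0.0]
wrist_force: [0.2, -0.5, -0.1]
gripper_width: 0.0003
gripper_force: 0.0
```

arm_command:
  motion: [4, 7, 0, 0, 0, 0, 1, 8, 14, 0, 0, 0, 0, 1, 11, 21, 0, 0, 0, 0, 1, 14, 29, 0, 0, 0, 0, 1, 16, 37, 0, 0, 0, 0, 1, 18, 45, 0, 0, 0, 0, 1, 19, 51, 0, 0, 0, 0, 1, 19, 56, 0, 0, 0, 0, 1, 19, 58, 0, 0, 0, 0, 1, 19, 58, 0, 0, 0, 0, 1]

```text
time_s: 8.4
eef_pos: [0.4361, 0.2656, 0.1176]
ee_rot: [-0.013, 1.0, 0.0, -0.0]
wrist_force: [-0.1, -0.0, -0.2]
gripper_width: 0.0005
gripper_force: 0.0
```

arm_command:
  motion: [0, -10, 0, 0, 0, 0, 1, 0, -35, 0, 0, 0, 0, 1, 0, -60, 0, 0, 0, 0, 1, 0, -60, -40, 0, 0, 0, 1, 0, -60, -90, 0, 0, 0, 1, 0, -60, -110, 0, 0, 0, 1, 0, -60, -110, 0, 0, 0, 1, 0, -60, -110, 0, 0, 0, 1]

```text
time_s: 9.2
eef_pos: [0.4374, 0.2045, 0.2274]
ee_rot: [-0.012, 1.0, 0.0, 0.0]
wrist_force: [-0.5, 0.9, 0.3]
gripper_width: 0.0005
gripper_force: 0.0
```

```bash
python3 - <<'E'
from h import *
s=manip.read_state(); print(s["time_s"],s["eef_pos"],s["wrist_force"])
a=eyes.get_image("scene")[160:430,220:440]; b=eyes.get_image("side")[150:380,230:400]
o=np.zeros((540,780,3),np.uint8)
a=cv2.resize(a,None,fx=2,fy=2); b=cv2.resize(b,None,fx=2,fy=2)
o[:a.shape[0],:a.shape[1]]=a; o[:b.shape[0],440:440+b.shape[1]]=b; cv2.imwrite("pics/open.png",o)
E
```

```text
9.2 [0.43740352 0.20448809 0.2273809 ] [-0.51839045  0.92816484  0.25750407]
```

View pics/open.png

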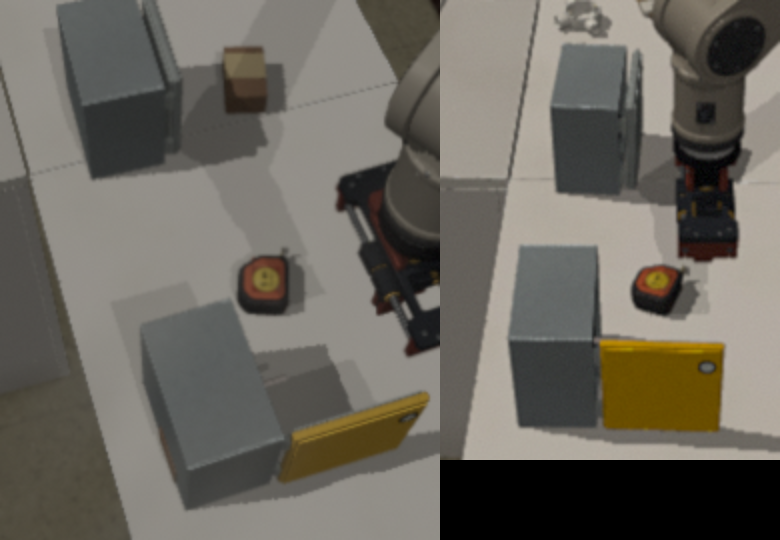

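The door stands square to the front: in the side crop it runs from (602,342) to (722,345). The grey door is shut, and the tape (265,282) and carton (245,78) haven't moved. The gripper is clear of everything.

```bash
python3 -c "
from station import manip
print(manip.hand_in())"
```

```text
the job is handed in; nothing more can be done
None
```

I pressed the yellow door, let it spring ajar, then pushed it open to about 90° (judged from the camera views) and handed the job in at about 9 s; the grey door, tape measure and carton look undisturbed, but the hand-in returned no verdict.

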